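Open the tablet counter and take out its collecting vial

TASK

The flat cover of the tablet counter on the bench is held down by two captive wing screws. Loosen both screws counter-clockwise as far as they will go while the cover stays in its seat, then lift the cover off, lay it flat with its rib upward on the dark parts mat to the right, and take the white vial out of the opened well and stand it upright on the mat beside the cover. Set both down rather than dropping them, and do not shift or tip the loose things standing around.

Things in the scene. Friction and masses are not known exactly. Their poses are not given: they have to be found in the camera images.
- counter: Tablet counter: fixed white housing, 126 (x) x 206 (y) x 84 mm high, display on its front (-x). Origin at the centre of its underside, z up; yawed up to 0.25 rad. The cover seats 80 mm above the origin inside a 4 mm lip. Below it is an open well, 106 (x) x 134 (y) mm, centred, floor 14 mm above the origin.
- screw_left (a joint): Captive wing screw at the counter's left (+y) end: 0 = tight, 2.5 rad = loosened to its stop, growing counter-clockwise from above. Starts at 0 to 0.7; stiff (0.07 N m), stays where left. Wing bar 32 mm long, 8 thick, its length at (value - 2.5) rad from the counter's x axis: only within 0.15 rad of the stop is it in line with the cover's 38 x 14 mm slot, so that the cover can pass.
- screw_right (a joint): The same for the identical wing screw at the right (-y) end.
- screw_left_wing (a point): On the axis of the left wing screw at mid-height of its wing bar, the point to pinch; 82 mm from the counter's centre towards +y. The bar reaches 10 mm above and 9 mm below this point; the cover's top lies 12 mm below it. The wing's direction is given by the joint value, not by this point's axes.
- screw_right_wing (a point): The same on the right wing screw, 82 mm from the counter's centre towards -y.
- cover: Loose aluminium cover plate, 110 (x) x 190 (y) x 4 mm, about 0.25 kg, with a slot over each screw. Origin at the centre of its underside, z up. It starts seated in the counter, square with it; 2 mm play in the lip. To come off it must rise straight about 28 mm past the wings.
- cover_rib (a point): Middle of the pull rib on the cover, 16 mm above the cover's underside. The rib is 10 mm thick (cover x), 56 mm long (cover y), and its top is 28 mm above the cover's underside; pinch it across its thickness from above.
- vial: White screw-capped vial, 39 mm diameter, 60 mm tall, about 0.05 kg, standing upright in the well (hidden under the cover), up to 12 mm from the well's centre. Origin at the centre of its underside, z up.
- mat: Dark parts mat fixed on the bench to the right of the counter, 225 (x) x 200 (y) x 3 mm, with a thin grey border line. Origin at the centre of its underside, z up. Room for the cover (long side along the mat's x, in the half of the mat towards +y) and the vial (in the other half).
- tablet_bottle: Bystander: white tablet bottle, 42 mm diameter, 74 mm tall, upright. Origin at the centre of its underside.
- cup_stack: Bystander: stack of clear dose cups, 46 mm diameter, 50 mm tall. Origin at the centre of its underside.
- tape: Bystander: roll of tape, 53 mm diameter, 18 mm tall, lying flat. Origin at the centre of its underside.
- carton: Bystander: flat medicine carton, 63 x 111 x 26 mm. Origin at the centre of its underside.

How it is judged:
On the way, in this order (a step that is already met when the one before it is completed fails the run):
1. one wing screw is loosened to its stop, the cover still seated (value of joint any of screw_left, screw_right above 2.35 rad and height (world z) of cover below 0.09 m), for 0.1 s.
2. both wing screws are loosened to their stops, the cover still seated (value of joint each of screw_left, screw_right above 2.35 rad and height (world z) of cover below 0.09 m), for 0.2 s.
3. the cover is lifted clear of the wings (height (world z) of cover above 0.109 m and value of joint each of screw_left, screw_right above 2.35 rad), for 0.1 s.
4. the cover lies flat on the mat, rib upward (x of cover in the frame of mat between -0.11 and 0.11 m and y of cover in the frame of mat between -0.098 and 0.098 m and height (world z) of cover below 0.009 m and angle between cover's own z axis and vertical below 0.06 rad), for 0.2 s.
5. the vial stands upright on the mat (x of vial in the frame of mat between -0.11 and 0.11 m and y of vial in the frame of mat between -0.098 and 0.098 m and height (world z) of vial below 0.0065 m and angle between vial's own z axis and vertical below 0.1 rad), for 0.2 s.
At the end, for the whole second after the job is handed in: Both screws are within 0.15 rad of their loosened stop; the cover lies flat on the mat with its rib up (tilt under 0.06 rad, underside within 6 mm of the mat, its centre over the mat); the vial stands upright on the mat itself (tilt under 0.1 rad, centre over the mat); both are released and at rest (all of step 4 and all of step 5 and value of joint each of screw_left, screw_right above 2.35 rad and linear speed of each of cover, vial below 0.02 m/s and angular speed of each of cover, vial below 0.1 rad/s); the robot touches nothing.
It fails at once if the cover or the vial is dropped (falls free at over 0.6 m/s) ((linear speed of cover above 0.6 m/s and contact force between the fingers and cover below 0.05 N) or (linear speed of vial above 0.6 m/s and contact force between the fingers and vial below 0.05 N)).
It fails at once if the vial is tipped over (angle between vial's own z axis and vertical above 0.9 rad).
It fails at once if a bystander is shifted by more than 30 mm (distance of any of tablet_bottle, cup_stack, tape, carton from where it was at the start of the episode above 0.03 m).
It fails at once if a bystander is tipped (angle between any of tablet_bottle, cup_stack, tape, carton's own z axis and vertical above 0.5 rad).
It also fails if it takes over 72 s, if anything falls off the work surface, if the arm or the gripper's body presses on something with over 40 N, if the wrist force passes 120 N, or if a joint passes its speed limit or range.

ROBOT

A 6-joint arm with a two-finger parallel gripper is mounted at the origin on a cart in front of the work surface, level with it; the furniture and walls round the work are solid. World frame = base frame: x ahead of the robot, y to its left, z up, the work surface at z = 0. Lengths are in m, angles in rad, forces in N, time in s.
With the tool pointing down it reaches from about 0.325 to 1 m from the base axis. Payload 5.1 kg.
Tool frame: the origin (TCP) lies midway between the tips of the shut fingers; the grasp point (between the pads) lies 19 mm behind it; z points along the fingers, y is the line along which they close (so a half turn about z gives the same grasp; the last joint's range is limited). The gripper opens to 85 mm and grips with 20 to 120 N. Pads are 22 mm wide; open, the fingers measure 114 mm over their backs; the gripper's body (76 mm by 85 mm) begins 54 mm behind the grasp point. The pads swing forward as they close: fully open they stand 13 mm farther back than shut.
Start: joints at [1.148, 0.124, 1.65, -0, 1.367, -0.083], TCP at [0.217, 0.613, 0.231] pointing down, gripper open.
Joint ranges: [-2.61, 2.61], [-1.02, 2.33], [0.03, 2.71], [-1.35, 4.49], [0.32, 2.68], [-2.91, 2.91]. Speed limits (rad/s): [2.57, 2.57, 3.14, 3.14, 3.14, 3.14].

INTERFACE

Orientations are given as a rotation vector (axis times angle).
In Python, from plant import ctrl gives the robot as it stands.
- The arm moves only by the tool servo_tool, never from a script. Its argument "rows" is a list of rows, each an object of numbers: "ax", "ay", "az": the turn, a rotation vector about the world's x, y, z in rad; "x", "y", "z": the shift along the world's x, y, z in m; "grip": the finger opening in m, from 0 to 0.0854. In form: [{"ax": .., "ay": .., "az": .., "x": .., "y": .., "z": .., "grip": ..}, ...]. A call has 1 to 8 rows; each row shifts and turns the commanded pose from where the row before left it; what a row does not reach is not made up. A row lasts 1/8 s, in which the tool goes at most 62.5 mm and 10.7 degrees, less where a joint would pass 70% of its speed; a pose out of reach is approached as far as the arm can. A call is refused whole if a number of a shift passes 0.0625 or a number of a turn 0.188, either way. A call with a gripper value outside its range is refused whole. The fingers move at their own pace and stop on an object; the grip force is fixed at half the most. Time passes only in rows, so rows that do not move let the fingers close. It gives the time, the measured TCP pose, the force, the opening and the grip force at its end, in the units of the state.
- ctrl.state(): the state, without advancing time (a new reading comes with each control period).
- ctrl.camera(name): name is "side" or "top"; returns a dict with "image" (420x560x3 uint8, blue, green, red), "intrinsics" (3x3 intrinsics, pixels), "dist_coeffs" ([k1, k2, p1, p2, k3] as OpenCV has them; the pictures are not rectified), "R" (3x3) and "t" (3): a world point X has camera coordinates R X + t. Camera axes: x right, y down, z forward; pixel columns grow to the right and rows downward; lengths in m; the calibration is good to about 2 mm. A picture is of the moment at which its call begins. There is no depth.
- ctrl.finish_job(): hands the job in; it is judged then, once.
The state is a dict: "clock": time; "joint_positions": joint angles; "joint_velocities": joint speeds; "joint_efforts": joint torques, N m; "position": TCP position; "tcp_rot": TCP orientation; "wrist_force": force on the tool from outside, world axes, zero at the start; "moment": the same for the moment, N m; "finger_gap": finger opening in m; "grasp_force": force on a finger pad.
Only numpy, scipy, OpenCV 4.12 (cv2) and the standard library are available. Lean on these libraries where they do the work, as an engineer would, in place of code of your own. Each camera call takes 0.05 s, during which the arm holds its last target. There are 200 camera calls.

## Working session

There is one attempt and no reset: what is moved stays moved. The work goes in short steps, Python scripts to look and compute and a tool call to move; the robot and the scene stay as the last step left them, time stands still between calls to the robot, and variables do not carry over. Pictures are saved under pics/ and viewed, at most 10 in all, crops included, and the job is handed in when it is done.

Besides the shell and the picture viewer there is one more tool, called after "Call:" as name(argument=value, ...) on one line, values as JSON. servo_tool: Moves the arm, as the interface text tells. Its arguments: {"type":"object","properties":{"rows":{"type":"array"}},"required":["rows"]}

```bash
mkdir -p pics; ls; python3 - <<'E'
from plant import ctrl
import cv2,numpy as np
np.set_printoptions(precision=4,suppress=True)
print(ctrl.state())
for n in ("top","side"):
    c=ctrl.camera(n); cv2.imwrite(f"pics/{n}0.png",c["image"]); np.savez(f"{n}0.npz",**c)
    print(n,c["intrinsics"],c["dist_coeffs"],c["R"],c["t"],-np.array(c["R"]).T@c["t"])
E
```

```text
pics
{'clock': 0.0, 'joint_positions': array([ 1.1484,  0.1245,  1.6517, -0.    ,  1.3675, -0.0826]), 'joint_velocities': array([-0.0006, -0.0023,  0.0014, -0.0002,  0.0024,  0.0005]), 'joint_efforts': array([ -0.0005, -42.361 , -36.5447,  -0.0002,   0.007 ,  -0.    ]), 'position': array([0.2164, 0.6123, 0.2301]), 'tcp_rot': array([-0.5311, -3.0959,  0.0032]), 'wrist_force': array([-0.4571,  0.0233,  0.0128]), 'moment': array([-0.0047,  0.0054, -0.0119]), 'grasp_force': 0.0, 'finger_gap': 0.0855300002649738}
top [[521.4179   0.     273.7658]
 [  0.     521.4179 200.8131]
 [  0.       0.       1.    ]] [-0.019  0.     0.     0.     0.   ] [[ 0.0176 -0.9998 -0.0035]
 [-0.9916 -0.017  -0.128 ]
 [ 0.1279  0.0058 -0.9918]] [0.0238 0.5483 1.2357] [0.3853 0.026  1.2958]
side [[404.3732   0.     275.5207]
 [  0.     404.3732 210.021 ]
 [  0.       0.       1.    ]] [0.0264 0.     0.     0.     0.    ] [[ 0.8431 -0.5374 -0.0211]
 [-0.3034 -0.4428 -0.8437]
 [ 0.4441  0.7177 -0.5363]] [-0.4563  0.2663  0.6491] [ 0.1773 -0.5932  0.5632]
```

View pics/top0.png

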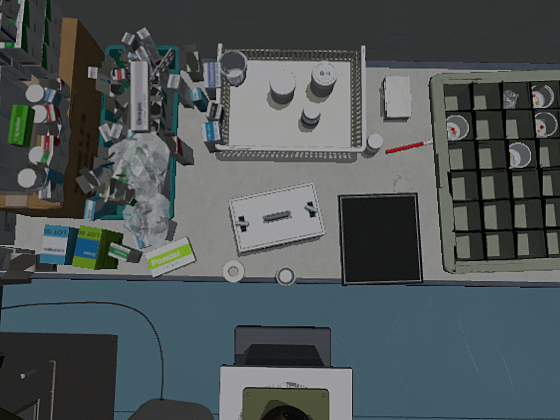

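View pics/side0.png

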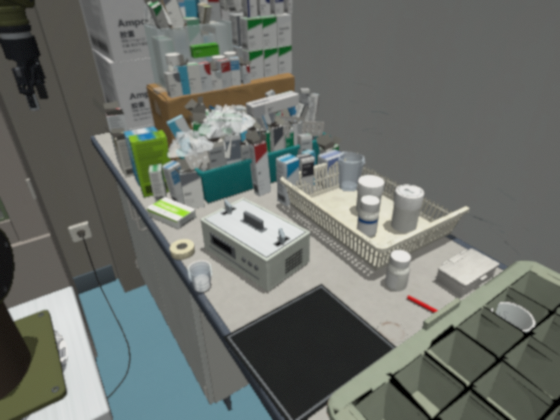

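The top view shows the counter at about (277,216), with the rib at (277,216) and the wings at (243,223) and (311,208). The mat is at (381,238). The tape (233,271), cups (286,276), carton (170,256) and bottle (373,144) stand around. I'll zoom in on the counter in both views.

```bash
cat > h.py <<'E'
import cv2,numpy as np
np.set_printoptions(precision=4,suppress=True)
def ray(c,uv,z):
    uv=np.array(uv,float).reshape(-1,1,2)
    n=cv2.undistortPoints(uv,c["intrinsics"],c["dist_coeffs"])[:,0]
    d=np.c_[n,np.ones(len(n))]@c["R"]; o=-c["R"].T@c["t"]
    return o+d*((z-o[2])/d[:,2])[:,None]
def proj(c,X):
    return cv2.projectPoints(np.array(X,float).reshape(-1,3),cv2.Rodrigues(np.array(c["R"]))[0],np.array(c["t"]),c["intrinsics"],c["dist_coeffs"])[0][:,0]
def load(n): return dict(np.load(n+".npz"))
E
python3 - <<'E'
from h import *
t=load("top0"); s=load("side0")
a=cv2.resize(t["image"][175:260,220:335],(800,591),interpolation=cv2.INTER_CUBIC)
b=cv2.resize(s["image"][190:290,195:315],(700,583),interpolation=cv2.INTER_CUBIC)
cv2.imwrite("pics/tz.png",a);cv2.imwrite("pics/sz.png",b)
g=cv2.cvtColor(t["image"],cv2.COLOR_BGR2GRAY)
m=((g<45)*255).astype(np.uint8); m[:, :330]=0;m[:,432:]=0;m[:185]=0;m[284:]=0
cs=max(cv2.findContours(m,0,2)[0],key=cv2.contourArea);r=cv2.minAreaRect(cs)
print("mat",r,ray(t,[r[0]],.003),ray(t,cv2.boxPoints(r),.003))
roi=g[175:260,220:335]; m=np.zeros_like(g); m[175:260,220:335]=(roi>195)*255
cs=max(cv2.findContours(m,0,2)[0],key=cv2.contourArea);r=cv2.minAreaRect(cs)
P=ray(t,cv2.boxPoints(r),.084);print("top white",r,P,P.mean(0),np.linalg.norm(P[1]-P[0]),np.linalg.norm(P[2]-P[1]))
m=np.zeros_like(g); m[175:260,220:335]=(roi<110)*255
for c in cv2.findContours(m,0,2)[0]:
    if cv2.contourArea(c)>8: print(cv2.minAreaRect(c))
E
```

```text
mat ((380.32061767578125, 238.55361938476562), (84.32202911376953, 73.87826538085938), 87.39744567871094) [[ 0.4622 -0.2321  0.003 ]] [[ 0.5617 -0.1358  0.003 ]
 [ 0.5733 -0.3207  0.003 ]
 [ 0.3646 -0.3267  0.003 ]
 [ 0.3535 -0.1455  0.003 ]]Traceback (most recent call last):
  File "<stdin>", line 11, in <module>
ValueError: max() iterable argument is empty
```

View pics/tz.png

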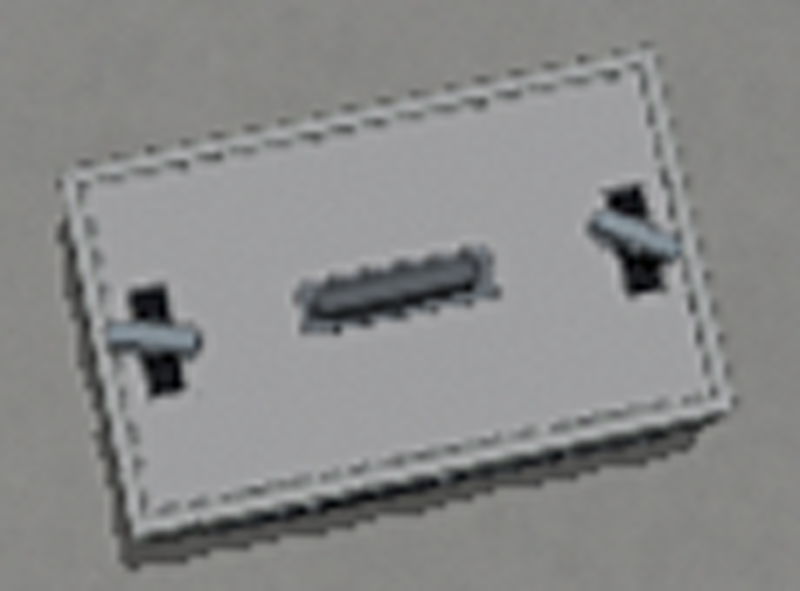

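View pics/sz.png

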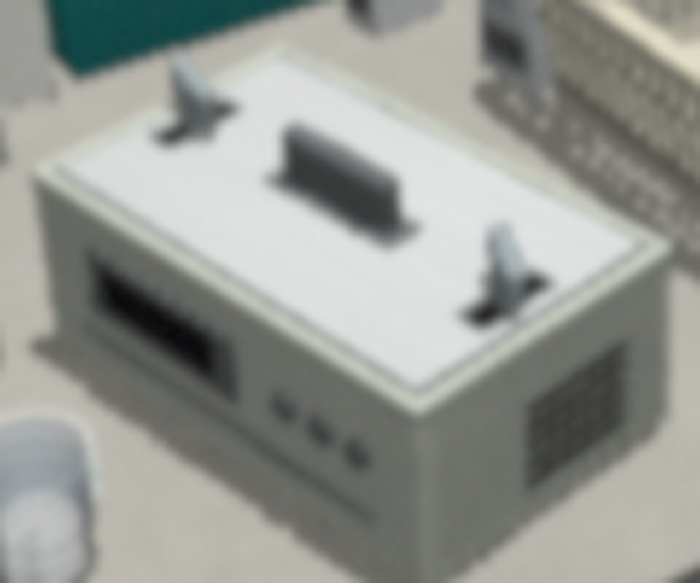

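The zoomed top crop gives these housing corners: (65,170), (655,50), (728,405), (135,535). The wing bar tops run (112,333)–(198,343) and (597,220)–(675,252). The rib top is at about (315,302)–(478,268). Yaw is about 0.2, and the side view agrees with the layout. I'll turn these into poses next.

```bash
python3 - <<'E'
from h import *
t=load("top0"); s=load("side0")
f=lambda p:(np.array(p,float)+.5)/[800/115,591/85]-.5+[220,175]
fs=lambda p:(np.array(p,float)+.5)/[700/120,583/100]-.5+[195,190]
C=ray(t,f([(65,170),(655,50),(728,405),(135,535)]),.084)
print("corners",C,C.mean(0))
yv=(C[0]+C[3]-C[1]-C[2])/2; xv=(C[0]+C[1]-C[2]-C[3])/2
print("len",np.linalg.norm(yv),np.linalg.norm(xv),"yaw",np.arctan2(-yv[0],yv[1]),np.arctan2(xv[1],xv[0]))
yaw=np.arctan2(-yv[0],yv[1])
S=ray(s,fs([(38,172),(418,412),(668,243),(283,48)]),.084); print("side corners",S,S.mean(0))
for n,e in (("L",[(112,333),(198,343)]),("R",[(597,220),(675,252)])):
    W=ray(t,f(e),.106); d=W[0]-W[1]; a=np.arctan2(d[1],d[0])
    v=(a-yaw+2.5)%np.pi
    print(n,W.mean(0),"len",np.linalg.norm(d),"world ang",a,"value",v)
R=ray(t,f([(315,302),(478,268)]),.108);print("rib",R,R.mean(0),np.linalg.norm(R[0]-R[1]),np.arctan2(-(R[0]-R[1])[0],(R[0]-R[1])[1]))
# slots at cover top: wings from slot ends
SL=ray(t,f([(150,288),(168,393),(625,188),(648,293)]),.084); print("slots",(SL[0]+SL[1])/2,(SL[2]+SL[3])/2)
c=C.mean(0)
for y in (.082,-.082): print("wing pred",c[:2]+y*np.array([-np.sin(yaw),np.cos(yaw)]))
E
```

```text
corners [[ 0.544   0.1383  0.084 ]
 [ 0.5884 -0.0603  0.084 ]
 [ 0.4685 -0.0856  0.084 ]
 [ 0.4218  0.1115  0.084 ]] [0.5057 0.026  0.084 ]
len 0.20296138556243884 0.12377065616262138 yaw 0.22638546629315437 0.2121402290880568
side corners [[ 0.4226  0.1079  0.084 ]
 [ 0.4668 -0.0882  0.084 ]
 [ 0.5871 -0.0585  0.084 ]
 [ 0.5402  0.1354  0.084 ]] [0.5042 0.0241 0.084 ]
L [0.4858 0.105  0.106 ] len 0.028523593736760222 world ang 1.4721658324096942 value 0.6041877125267465
R [ 0.5223 -0.0529  0.106 ] len 0.02776768825518911 world ang 1.1948965667315863 value 0.326918446848639
rib [[ 0.4984  0.0526  0.108 ]
 [ 0.5106 -0.0009  0.108 ]] [0.5045 0.0259 0.108 ] 0.054791871677633865 0.22386565994439833
slots [0.4869 0.1051 0.084 ] [ 0.5234 -0.0545  0.084 ]
wing pred [0.4873 0.1059]
wing pred [ 0.5241 -0.0539]
```

Call:
servo_tool(rows=[{"x": 0.027,"y": -0.05,"az": -0.13,"grip": 0.035},{"x": 0.027,"y": -0.05,"az": -0.13,"grip": 0.035},{"x": 0.027,"y": -0.05,"az": -0.13,"grip": 0.035},{"x": 0.027,"y": -0.05,"az": -0.13,"grip": 0.035},{"x": 0.027,"y": -0.05,"az": -0.13,"grip": 0.035},{"x": 0.027,"y": -0.05,"az": -0.13,"grip": 0.035},{"x": 0.027,"y": -0.05,"az": -0.13,"grip": 0.035},{"x": 0.027,"y": -0.05,"az": -0.13,"grip": 0.035}])

```text
invalid input at $.rows[0]: expected keys ax, ay, az, x, y, z, grip
```

Call:
servo_tool(rows=[{"x": 0.027,"y": -0.05,"az": -0.13,"z": -0.02,"grip": 0.035},{"x": 0.027,"y": -0.05,"az": -0.13,"z": -0.02,"grip": 0.035},{"z": -0.03,"grip": 0.035},{"grip": 0.035},{"grip": 0.035}])

```text
invalid input at $.rows[0]: expected keys ax, ay, az, x, y, z, grip
```

Call:
servo_tool(rows=[{"ax": 0,"ay": 0,"az": -0.13,"x": 0.027,"y": -0.05,"z": 0,"grip": 0.035},{"ax": 0,"ay": 0,"az": -0.13,"x": 0.027,"y": -0.05,"z": 0,"grip": 0.035},{"ax": 0,"ay": 0,"az": -0.13,"x": 0.027,"y": -0.05,"z": 0,"grip": 0.035},{"ax": 0,"ay": 0,"az": -0.13,"x": 0.027,"y": -0.05,"z": 0,"grip": 0.035},{"ax": 0,"ay": 0,"az": -0.13,"x": 0.027,"y": -0.05,"z": 0,"grip": 0.035},{"ax": 0,"ay": 0,"az": -0.13,"x": 0.027,"y": -0.05,"z": 0,"grip": 0.035},{"ax": 0,"ay": 0,"az": -0.13,"x": 0.027,"y": -0.05,"z": 0,"grip": 0.035},{"ax": 0,"ay": 0,"az": -0.13,"x": 0.027,"y": -0.05,"z": 0,"grip": 0.035}])

```text
clock: 1.1
position: [0.433, 0.211, 0.231]
tcp_rot: [-2.004, -2.419, 0.0]
wrist_force: [1.2, 0.0, 0.4]
finger_gap: 0.035
grasp_force: 0.0
```

Call:
servo_tool(rows=[{"ax": 0,"ay": 0,"az": -0.13,"x": 0.027,"y": -0.05,"z": -0.02,"grip": 0.035},{"ax": 0,"ay": 0,"az": -0.13,"x": 0.027,"y": -0.05,"z": -0.02,"grip": 0.035},{"ax": 0,"ay": 0,"az": 0,"x": 0,"y": 0,"z": -0.03,"grip": 0.035},{"ax": 0,"ay": 0,"az": 0,"x": 0,"y": 0,"z": 0,"grip": 0.035},{"ax": 0,"ay": 0,"az": 0,"x": 0,"y": 0,"z": 0,"grip": 0.035}])

```text
clock: 1.72
position: [0.4868, 0.1133, 0.162]
tcp_rot: [2.296, 2.144, 0.001]
wrist_force: [-0.7, 0.1, 0.8]
finger_gap: 0.0351
grasp_force: 0.0
```

Call:
servo_tool(rows=[{"ax": 0,"ay": 0,"az": -0.03,"x": 0,"y": -0.008,"z": 0,"grip": 0.035},{"ax": 0,"ay": 0,"az": 0,"x": 0,"y": 0,"z": -0.025,"grip": 0.035},{"ax": 0,"ay": 0,"az": 0,"x": 0,"y": 0,"z": -0.025,"grip": 0.035},{"ax": 0,"ay": 0,"az": 0,"x": 0,"y": 0,"z": -0.025,"grip": 0.035},{"ax": 0,"ay": 0,"az": 0,"x": 0,"y": 0,"z": 0,"grip": 0.035}])

```text
clock: 2.35
position: [0.4854, 0.1049, 0.0853]
tcp_rot: [-2.327, -2.108, 0.004]
wrist_force: [-0.3, 0.5, 0.5]
finger_gap: 0.0345
grasp_force: 0.0
```

Call:
servo_tool(rows=[{"ax": 0,"ay": 0,"az": 0,"x": 0,"y": 0,"z": 0,"grip": 0},{"ax": 0,"ay": 0,"az": 0,"x": 0,"y": 0,"z": 0,"grip": 0},{"ax": 0,"ay": 0,"az": 0,"x": 0,"y": 0,"z": 0,"grip": 0},{"ax": 0,"ay": 0,"az": 0,"x": 0,"y": 0,"z": 0,"grip": 0},{"ax": 0,"ay": 0,"az": 0,"x": 0,"y": 0,"z": 0,"grip": 0}])

```text
clock: 2.98
position: [0.4879, 0.105, 0.0884]
tcp_rot: [2.327, 2.108, 0.004]
wrist_force: [-1.3, 1.1, 5.5]
finger_gap: 0.0062
grasp_force: 61.4
```

Call:
servo_tool(rows=[{"ax": 0,"ay": 0,"az": 0.1,"x": 0,"y": 0,"z": 0.001,"grip": 0},{"ax": 0,"ay": 0,"az": 0.15,"x": 0,"y": 0,"z": 0,"grip": 0},{"ax": 0,"ay": 0,"az": 0.15,"x": 0,"y": 0,"z": 0,"grip": 0},{"ax": 0,"ay": 0,"az": 0.15,"x": 0,"y": 0,"z": 0,"grip": 0},{"ax": 0,"ay": 0,"az": 0.15,"x": 0,"y": 0,"z": 0,"grip": 0},{"ax": 0,"ay": 0,"az": 0.15,"x": 0,"y": 0,"z": 0,"grip": 0},{"ax": 0,"ay": 0,"az": 0.15,"x": 0,"y": 0,"z": 0,"grip": 0}])

```text
clock: 3.85
position: [0.491, 0.1064, 0.0885]
tcp_rot: [1.024, 2.959, 0.013]
wrist_force: [15.8, 8.1, -11.3]
finger_gap: 0.0063
grasp_force: 59.3
```

Call:
servo_tool(rows=[{"ax": 0,"ay": 0,"az": 0.15,"x": 0.002,"y": 0.001,"z": 0,"grip": 0},{"ax": 0,"ay": 0,"az": 0.15,"x": 0,"y": 0,"z": 0,"grip": 0},{"ax": 0,"ay": 0,"az": 0.15,"x": 0,"y": 0,"z": 0,"grip": 0},{"ax": 0,"ay": 0,"az": 0.15,"x": 0,"y": 0,"z": 0,"grip": 0},{"ax": 0,"ay": 0,"az": 0.15,"x": 0,"y": 0,"z": 0,"grip": 0},{"ax": 0,"ay": 0,"az": 0.15,"x": 0,"y": 0,"z": 0,"grip": 0}])

```text
clock: 4.6
position: [0.4918, 0.1095, 0.0885]
tcp_rot: [-0.364, 3.11, 0.012]
wrist_force: [10.2, 15.6, -7.8]
finger_gap: 0.0066
grasp_force: 59.9
```

```bash
cat > st.py <<'E'
from plant import ctrl
from h import *
s=ctrl.state(); r=s["tcp_rot"]; f=np.arctan2(r[1],r[0])
psi=(2*f-np.pi/2+np.pi)%(2*np.pi)-np.pi
print(s["clock"],s["position"],"psi",psi,"F",s["wrist_force"],"M",s["moment"],"gap",s["finger_gap"],s["grasp_force"],"q",s["joint_positions"])
E
python3 st.py
```

```text
4.6 [0.4918 0.1095 0.0885] psi 1.8036981764277495 F [10.2443 15.6131 -7.816 ] M [ 2.4145 -1.5296 -0.2645] gap 0.006562364546360242 59.91191267967224 q [ 0.1081 -0.0718  2.103   0.0089  1.1002 -1.6996]
```

Call:
servo_tool(rows=[{"ax": 0,"ay": 0,"az": 0.05,"x": 0.001,"y": 0.002,"z": -0.0005,"grip": 0},{"ax": 0,"ay": 0,"az": 0.05,"x": 0,"y": 0,"z": 0,"grip": 0},{"ax": 0,"ay": 0,"az": 0,"x": 0,"y": 0,"z": 0,"grip": 0}])

```text
clock: 4.97
position: [0.4919, 0.1097, 0.0885]
tcp_rot: [-0.507, 3.094, 0.007]
wrist_force: [3.5, 6.3, 0.3]
finger_gap: 0.0065
grasp_force: 76.9
```

```bash
python3 st.py
```

```text
4.975 [0.4919 0.1097 0.0885] psi 1.8954629685737165 F [3.5148 6.2711 0.2922] M [ 1.0608 -0.5253 -1.4258] gap 0.0065037255621711665 76.93091193214059 q [ 0.1102 -0.0689  2.1003  0.0055  1.1038 -1.7877]
```

Call:
servo_tool(rows=[{"ax": 0,"ay": 0,"az": 0,"x": 0,"y": 0,"z": 0,"grip": 0.03},{"ax": 0,"ay": 0,"az": 0,"x": 0,"y": 0,"z": 0,"grip": 0.03},{"ax": 0,"ay": 0,"az": 0,"x": 0,"y": 0,"z": 0,"grip": 0.03},{"ax": 0,"ay": 0,"az": 0,"x": 0,"y": 0,"z": 0.03,"grip": 0.03},{"ax": 0,"ay": 0,"az": 0,"x": 0,"y": 0,"z": 0.04,"grip": 0.03},{"ax": 0,"ay": 0,"az": -0.17,"x": 0.004,"y": -0.02,"z": 0,"grip": 0.03},{"ax": 0,"ay": 0,"az": -0.17,"x": 0.004,"y": -0.02,"z": 0,"grip": 0.03},{"ax": 0,"ay": 0,"az": -0.17,"x": 0.004,"y": -0.02,"z": 0,"grip": 0.03}])

```text
clock: 5.98
position: [0.5017, 0.0471, 0.1569]
tcp_rot: [0.29, 3.128, -0.0]
wrist_force: [0.3, 1.1, 0.6]
finger_gap: 0.0301
grasp_force: 0.0
```

Call:
servo_tool(rows=[{"ax": 0,"ay": 0,"az": -0.17,"x": 0.004,"y": -0.02,"z": 0,"grip": 0.03},{"ax": 0,"ay": 0,"az": -0.17,"x": 0.004,"y": -0.02,"z": 0,"grip": 0.03},{"ax": 0,"ay": 0,"az": -0.17,"x": 0.004,"y": -0.02,"z": 0,"grip": 0.03},{"ax": 0,"ay": 0,"az": -0.17,"x": 0.004,"y": -0.02,"z": 0,"grip": 0.03},{"ax": 0,"ay": 0,"az": -0.17,"x": 0.004,"y": -0.02,"z": 0,"grip": 0.03},{"ax": 0,"ay": 0,"az": -0.17,"x": 0,"y": 0,"z": 0,"grip": 0.03},{"ax": 0,"ay": 0,"az": -0.17,"x": 0,"y": 0,"z": 0,"grip": 0.03},{"ax": 0,"ay": 0,"az": -0.17,"x": 0,"y": 0,"z": 0,"grip": 0.03}])

```text
clock: 6.98
position: [0.5215, -0.0524, 0.1566]
tcp_rot: [-2.193, -2.249, 0.001]
wrist_force: [0.1, -0.2, -0.3]
finger_gap: 0.0298
grasp_force: 0.0
```

Call:
servo_tool(rows=[{"ax": 0,"ay": 0,"az": -0.17,"x": 0,"y": 0,"z": 0,"grip": 0.03},{"ax": 0,"ay": 0,"az": -0.17,"x": 0,"y": 0,"z": 0,"grip": 0.03},{"ax": 0,"ay": 0,"az": 0,"x": 0,"y": 0,"z": 0,"grip": 0.03},{"ax": 0,"ay": 0,"az": 0,"x": 0,"y": 0,"z": 0,"grip": 0.03}])

```text
clock: 7.48
position: [0.5216, -0.0522, 0.1568]
tcp_rot: [-2.535, -1.856, 0.0]
wrist_force: [0.7, 0.8, -0.9]
finger_gap: 0.0301
grasp_force: 0.0
```

```bash
python3 st.py; python3 - <<'E'
from plant import ctrl
from h import *
c=ctrl.camera("side"); np.savez("side1.npz",**c)
cv2.imwrite("pics/s1.png",cv2.resize(c["image"][165:295,180:330],(750,650),interpolation=cv2.INTER_CUBIC)[:600])
E
```

```text
7.475 [ 0.5216 -0.0522  0.1568] psi -0.3065981043629664 F [ 0.7032  0.7787 -0.9038] M [-0.0094 -0.0088  0.0193] gap 0.03008330555860324 0.0 q [-0.2022 -0.0969  2.002  -0.0001  1.2366  0.1044]
```

View pics/s1.png

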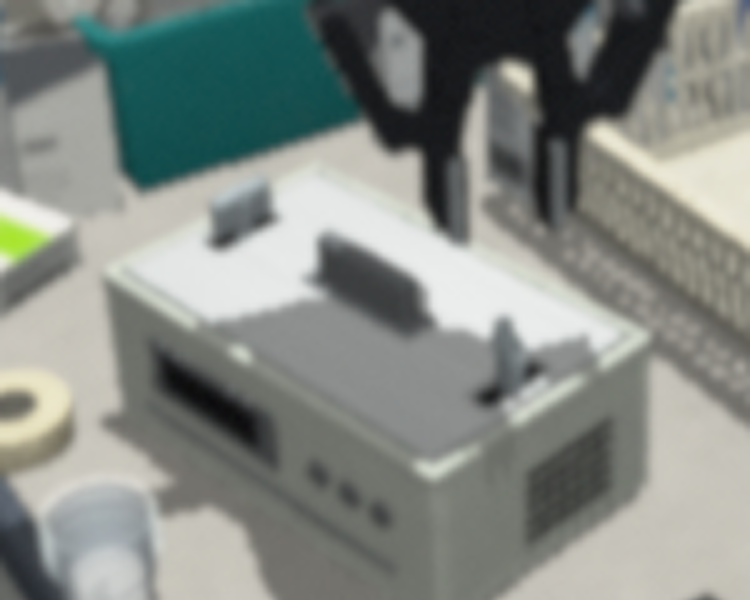

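The side crop shows the left wing at (240,210), now in line with its slot. The right wing at (510,350) is still crosswise, with the fingers above it.

Call:
servo_tool(rows=[{"ax": 0,"ay": 0,"az": -0.07,"x": 0.001,"y": 0,"z": 0,"grip": 0.03},{"ax": 0,"ay": 0,"az": 0,"x": 0,"y": 0,"z": -0.023,"grip": 0.03},{"ax": 0,"ay": 0,"az": 0,"x": 0,"y": 0,"z": -0.023,"grip": 0.03},{"ax": 0,"ay": 0,"az": 0,"x": 0,"y": 0,"z": -0.022,"grip": 0.03},{"ax": 0,"ay": 0,"az": 0,"x": 0,"y": 0,"z": 0,"grip": 0.03}])

```text
clock: 8.15
position: [0.521, -0.0519, 0.0868]
tcp_rot: [-2.597, -1.763, 0.005]
wrist_force: [0.1, 0.3, 0.6]
finger_gap: 0.0301
grasp_force: 0.0
```

Call:
servo_tool(rows=[{"ax": 0,"ay": 0,"az": 0,"x": 0,"y": 0,"z": 0,"grip": 0},{"ax": 0,"ay": 0,"az": 0,"x": 0,"y": 0,"z": 0,"grip": 0},{"ax": 0,"ay": 0,"az": 0,"x": 0,"y": 0,"z": 0,"grip": 0},{"ax": 0,"ay": 0,"az": 0,"x": 0,"y": 0,"z": 0,"grip": 0}])

```text
clock: 8.65
position: [0.5241, -0.0526, 0.0902]
tcp_rot: [2.598, 1.762, 0.004]
wrist_force: [4.0, -2.1, 0.3]
finger_gap: 0.0064
grasp_force: 62.5
```

```bash
python3 st.py
```

```text
8.65 [ 0.5241 -0.0526  0.0902] psi -0.37889684778618005 F [ 3.9587 -2.114   0.3396] M [-0.2562 -0.7571  0.0283] gap 0.006395874521681498 62.52912998199463 q [-0.2019 -0.0172  2.0473 -0.0003  1.1076  0.1771]
```

Call:
servo_tool(rows=[{"ax": 0,"ay": 0,"az": 0.1,"x": 0.001,"y": 0,"z": 0,"grip": 0},{"ax": 0,"ay": 0,"az": 0.15,"x": 0,"y": 0,"z": 0,"grip": 0},{"ax": 0,"ay": 0,"az": 0.15,"x": 0,"y": 0,"z": 0,"grip": 0},{"ax": 0,"ay": 0,"az": 0.15,"x": 0,"y": 0,"z": 0,"grip": 0},{"ax": 0,"ay": 0,"az": 0.15,"x": 0,"y": 0,"z": 0,"grip": 0},{"ax": 0,"ay": 0,"az": 0.15,"x": 0,"y": 0,"z": 0,"grip": 0},{"ax": 0,"ay": 0,"az": 0.15,"x": 0,"y": 0,"z": 0,"grip": 0},{"ax": 0,"ay": 0,"az": 0.15,"x": 0,"y": 0,"z": 0,"grip": 0}])

```text
clock: 9.65
position: [0.526, -0.0523, 0.0902]
tcp_rot: [1.215, 2.891, 0.003]
wrist_force: [8.9, -0.2, -1.8]
finger_gap: 0.0061
grasp_force: 62.2
```

Call:
servo_tool(rows=[{"ax": 0,"ay": 0,"az": 0.15,"x": 0,"y": 0,"z": 0,"grip": 0},{"ax": 0,"ay": 0,"az": 0.15,"x": 0,"y": 0,"z": 0,"grip": 0},{"ax": 0,"ay": 0,"az": 0.15,"x": 0,"y": 0,"z": 0,"grip": 0},{"ax": 0,"ay": 0,"az": 0.15,"x": 0,"y": 0,"z": 0,"grip": 0},{"ax": 0,"ay": 0,"az": 0.15,"x": 0,"y": 0,"z": 0,"grip": 0},{"ax": 0,"ay": 0,"az": 0.15,"x": 0,"y": 0,"z": 0,"grip": 0},{"ax": 0,"ay": 0,"az": 0.1,"x": 0,"y": 0,"z": 0,"grip": 0}])

```text
clock: 10.52
position: [0.5265, -0.0508, 0.0902]
tcp_rot: [-0.317, 3.118, 0.003]
wrist_force: [10.2, 5.9, -3.2]
finger_gap: 0.0061
grasp_force: 62.1
```

```bash
python3 st.py
```

```text
10.525 [ 0.5265 -0.0508  0.0902] psi 1.7735356052868774 F [10.1982  5.9249 -3.2286] M [ 0.8007 -1.7141 -0.0536] gap 0.006115903921333314 62.07132339477539 q [-0.2    -0.0144  2.0446  0.0048  1.1045 -1.9757]
```

Call:
servo_tool(rows=[{"ax": 0,"ay": 0,"az": 0.06,"x": 0.001,"y": 0.001,"z": 0,"grip": 0},{"ax": 0,"ay": 0,"az": 0.06,"x": 0,"y": 0,"z": 0,"grip": 0},{"ax": 0,"ay": 0,"az": 0,"x": 0,"y": 0,"z": 0,"grip": 0}])

```text
clock: 10.9
position: [0.5266, -0.0506, 0.0902]
tcp_rot: [-0.493, 3.097, 0.002]
wrist_force: [6.2, 1.5, -0.5]
finger_gap: 0.0066
grasp_force: 74.1
```

```bash
python3 st.py
```

```text
10.9 [ 0.5266 -0.0506  0.0902] psi 1.8866357282522745 F [ 6.2272  1.4748 -0.4553] M [ 0.2546 -1.0354 -1.2446] gap 0.006615284184888999 74.13545463234186 q [-0.1989 -0.0128  2.0429  0.0034  1.1069 -2.0871]
```

Call:
servo_tool(rows=[{"ax": 0,"ay": 0,"az": 0,"x": 0,"y": 0,"z": 0,"grip": 0.03},{"ax": 0,"ay": 0,"az": 0,"x": 0,"y": 0,"z": 0,"grip": 0.03},{"ax": 0,"ay": 0,"az": 0,"x": 0,"y": 0,"z": 0,"grip": 0.03},{"ax": 0,"ay": 0,"az": 0,"x": 0,"y": 0,"z": 0.03,"grip": 0.03},{"ax": 0,"ay": 0,"az": 0,"x": 0,"y": 0,"z": 0.03,"grip": 0.03},{"ax": 0,"ay": 0,"az": -0.17,"x": -0.006,"y": 0.025,"z": 0,"grip": 0.035},{"ax": 0,"ay": 0,"az": -0.17,"x": -0.006,"y": 0.025,"z": 0,"grip": 0.035},{"ax": 0,"ay": 0,"az": -0.17,"x": -0.006,"y": 0.025,"z": 0,"grip": 0.035}])

```text
clock: 11.9
position: [0.5061, 0.0245, 0.1487]
tcp_rot: [-0.307, -3.126, 0.0]
wrist_force: [-0.1, -0.5, -0.7]
finger_gap: 0.0352
grasp_force: 0.0
```

Call:
servo_tool(rows=[{"ax": 0,"ay": 0,"az": -0.17,"x": 0,"y": 0.005,"z": 0,"grip": 0.035},{"ax": 0,"ay": 0,"az": -0.17,"x": 0,"y": 0,"z": 0,"grip": 0.035},{"ax": 0,"ay": 0,"az": -0.17,"x": 0,"y": 0,"z": 0,"grip": 0.035},{"ax": 0,"ay": 0,"az": -0.17,"x": 0,"y": 0,"z": 0,"grip": 0.035},{"ax": 0,"ay": 0,"az": -0.17,"x": 0,"y": 0,"z": 0,"grip": 0.035},{"ax": 0,"ay": 0,"az": -0.17,"x": 0,"y": 0,"z": 0,"grip": 0.035},{"ax": 0,"ay": 0,"az": -0.135,"x": 0,"y": 0,"z": 0,"grip": 0.035},{"ax": 0,"ay": 0,"az": 0,"x": 0,"y": 0,"z": 0,"grip": 0.035}])

```text
clock: 12.9
position: [0.5064, 0.0288, 0.1486]
tcp_rot: [-1.954, -2.459, 0.001]
wrist_force: [-0.0, -0.4, 0.0]
finger_gap: 0.035
grasp_force: 0.0
```

```bash
python3 st.py; python3 - <<'E'
from plant import ctrl
from h import *
c=ctrl.camera("side"); np.savez("side2.npz",**c)
cv2.imwrite("pics/s2.png",cv2.resize(c["image"][165:295,180:330],(690,598),interpolation=cv2.INTER_CUBIC))
E
```

```text
12.9 [0.5064 0.0288 0.1486] psi 0.2277367282228715 F [-0.0308 -0.3574  0.0451] M [ 0.0327 -0.0111  0.0374] gap 0.035011873346321894 0.0 q [-0.049  -0.1282  2.045  -0.0001  1.2256 -0.2767]
```

View pics/s2.png

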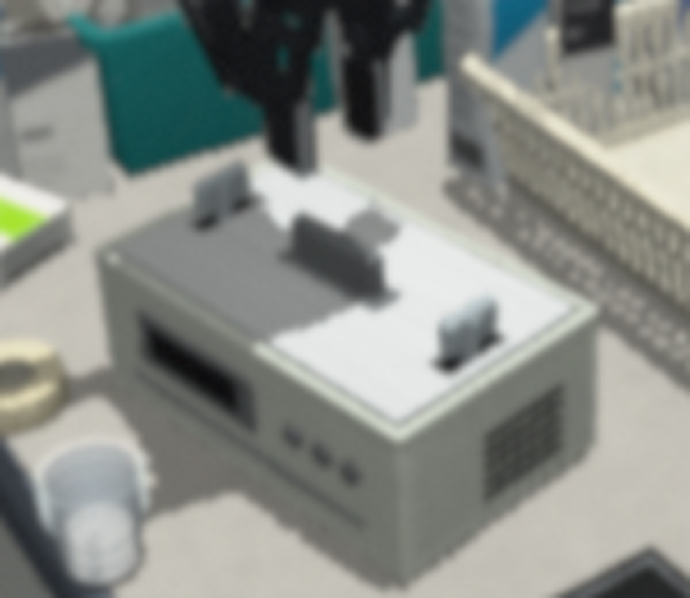

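Both wings, at (222,193) and (468,330), line up with their slots. Next I'll pinch the rib.

Call:
servo_tool(rows=[{"ax": 0,"ay": 0,"az": 0,"x": 0,"y": 0,"z": -0.02,"grip": 0.035},{"ax": 0,"ay": 0,"az": 0,"x": 0,"y": 0,"z": -0.02,"grip": 0.035},{"ax": 0,"ay": 0,"az": 0,"x": 0,"y": 0,"z": -0.02,"grip": 0.035},{"ax": 0,"ay": 0,"az": 0,"x": 0,"y": 0,"z": 0,"grip": 0.035},{"ax": 0,"ay": 0,"az": 0,"x": 0,"y": 0,"z": 0,"grip": 0},{"ax": 0,"ay": 0,"az": 0,"x": 0,"y": 0,"z": 0,"grip": 0},{"ax": 0,"ay": 0,"az": 0,"x": 0,"y": 0,"z": 0,"grip": 0},{"ax": 0,"ay": 0,"az": 0,"x": 0,"y": 0,"z": 0,"grip": 0}])

```text
clock: 13.95
position: [0.5076, 0.0288, 0.0901]
tcp_rot: [1.956, 2.457, 0.002]
wrist_force: [-0.0, -0.6, 5.1]
finger_gap: 0.0087
grasp_force: 61.8
```

```bash
python3 st.py
```

```text
13.95 [0.5076 0.0288 0.0901] psi 0.22613788081240926 F [-0.0485 -0.6368  5.1193] M [-0.0206  0.0909  0.0488] gap 0.008740435810617777 61.77744269371033 q [-0.049  -0.0578  2.0868  0.      1.1104 -0.2752]
```

Call:
servo_tool(rows=[{"ax": 0,"ay": 0,"az": 0,"x": 0,"y": 0,"z": 0.006,"grip": 0},{"ax": 0,"ay": 0,"az": 0,"x": 0,"y": 0,"z": 0.008,"grip": 0},{"ax": 0,"ay": 0,"az": 0,"x": 0,"y": 0,"z": 0.01,"grip": 0},{"ax": 0,"ay": 0,"az": 0,"x": 0,"y": 0,"z": 0.01,"grip": 0},{"ax": 0,"ay": 0,"az": 0,"x": 0,"y": 0,"z": 0.01,"grip": 0},{"ax": 0,"ay": 0,"az": 0,"x": 0,"y": 0,"z": 0.015,"grip": 0},{"ax": 0,"ay": 0,"az": 0,"x": 0,"y": 0,"z": 0.015,"grip": 0},{"ax": 0,"ay": 0,"az": 0,"x": 0,"y": 0,"z": 0,"grip": 0}])

```text
clock: 14.95
position: [0.5079, 0.0288, 0.1651]
tcp_rot: [1.955, 2.455, 0.004]
wrist_force: [0.4, 0.6, -2.9]
finger_gap: 0.0084
grasp_force: 60.8
```

```bash
python3 st.py; python3 - <<'E'
from plant import ctrl
from h import *
c=ctrl.camera("side"); t=ctrl.camera("top"); np.savez("top3.npz",**t)
cv2.imwrite("pics/s3.png",np.hstack([cv2.resize(c["image"],(400,300)),cv2.resize(t["image"][150:300,200:440],(400,250))[:, :] if 0 else cv2.resize(t["image"][150:300,240:440],(400,300))]))
m=load("top0")
# mat corners from grey border, refined
g=cv2.cvtColor(m["image"],cv2.COLOR_BGR2GRAY)
print(g[238,333:348],g[238,414:428]);print(g[186:202,380],g[275:292,380])
E
```

```text
14.95 [0.5079 0.0288 0.1651] psi 0.22605959322783953 F [ 0.3548  0.586  -2.8897] M [ 0.0269 -0.0032  0.0519] gap 0.008430990410565282 60.815627574920654 q [-0.049  -0.144   2.03   -0.      1.2517 -0.275 ]
[131 133 131 131 136 144  75  17   9 112  65  20  21  20  25] [ 23  22  15  90  67   7  73 145 138 134 133 135 136 135]
[134 136 136 135 136 137 142 104  35  74  73  39  20  24  23  22] [25 26 21 22 21 13 88 70 26 12 84 86 86 84 85 86 84]
```

View pics/s3.png

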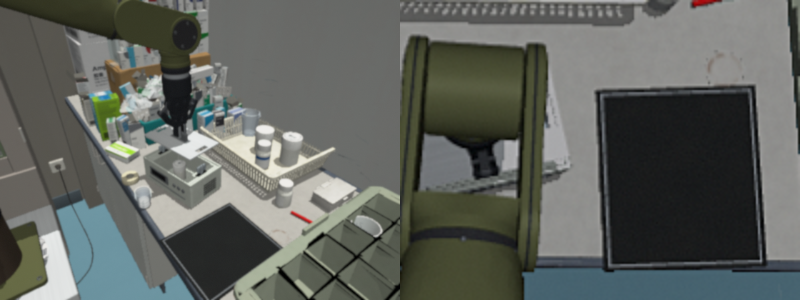

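The cover is off and level, and the vial can be seen in the well at about (185,165) in the left panel. The mat corners in the right panel are (598,91), (755,86), (765,264) and (607,270). I'll carry the cover over, turning it +1.385.

Call:
servo_tool(rows=[{"ax": 0,"ay": 0,"az": 0.1,"x": -0.004,"y": -0.018,"z": 0.01,"grip": 0},{"ax": 0,"ay": 0,"az": 0.15,"x": -0.005,"y": -0.026,"z": 0,"grip": 0},{"ax": 0,"ay": 0,"az": 0.17,"x": -0.006,"y": -0.028,"z": 0,"grip": 0},{"ax": 0,"ay": 0,"az": 0.17,"x": -0.007,"y": -0.028,"z": 0,"grip": 0},{"ax": 0,"ay": 0,"az": 0.17,"x": -0.007,"y": -0.028,"z": 0,"grip": 0},{"ax": 0,"ay": 0,"az": 0.17,"x": -0.007,"y": -0.028,"z": 0,"grip": 0},{"ax": 0,"ay": 0,"az": 0.17,"x": -0.006,"y": -0.028,"z": 0,"grip": 0},{"ax": 0,"ay": 0,"az": 0.15,"x": -0.005,"y": -0.02,"z": 0,"grip": 0}])

```text
clock: 16.05
position: [0.4588, -0.176, 0.1718]
tcp_rot: [-0.142, -3.137, -0.001]
wrist_force: [-0.1, 0.7, -3.1]
finger_gap: 0.0085
grasp_force: 60.8
```

Call:
servo_tool(rows=[{"ax": 0,"ay": 0,"az": 0.1,"x": 0,"y": -0.013,"z": -0.01,"grip": 0},{"ax": 0,"ay": 0,"az": 0.035,"x": 0,"y": 0,"z": -0.02,"grip": 0},{"ax": 0,"ay": 0,"az": 0,"x": 0,"y": 0,"z": -0.03,"grip": 0},{"ax": 0,"ay": 0,"az": 0,"x": 0,"y": 0,"z": -0.03,"grip": 0},{"ax": 0,"ay": 0,"az": 0,"x": 0,"y": 0,"z": -0.02,"grip": 0},{"ax": 0,"ay": 0,"az": 0,"x": 0,"y": 0,"z": -0.01,"grip": 0},{"ax": 0,"ay": 0,"az": 0,"x": 0,"y": 0,"z": 0,"grip": 0}])

```text
clock: 16.92
position: [0.459, -0.1878, 0.0519]
tcp_rot: [0.063, -3.139, -0.002]
wrist_force: [0.2, 0.1, -2.0]
finger_gap: 0.0084
grasp_force: 60.8
```

```bash
python3 st.py; python3 - <<'E'
from plant import ctrl
from h import *
c=ctrl.camera("side"); t=ctrl.camera("top"); np.savez("top4.npz",**t); np.savez("side4.npz",**c)
cv2.imwrite("pics/s4.png",np.hstack([cv2.resize(c["image"][150:420,150:510],(400,300)),cv2.resize(t["image"][150:300,220:420],(400,300))]))
E
```

```text
16.925 [ 0.459  -0.1878  0.0519] psi 1.6110050601578942 F [ 0.2278  0.0721 -2.0123] M [-0.0172 -0.0188 -0.0037] gap 0.008432159704220265 60.77902793884277 q [-0.4967 -0.0285  2.1322 -0.      1.04   -2.1077]
```

View pics/s4.png

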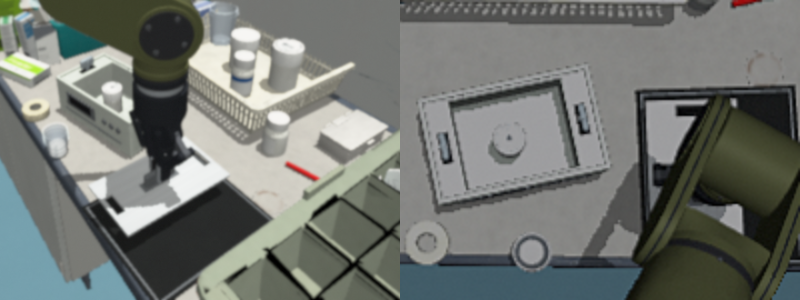

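The cover is over the mat's +y half, with its long side along x. The vial cap centre in the right panel is at (508,138), i.e. image (274,219). Next I'll lower the cover and measure the vial.

Call:
servo_tool(rows=[{"ax": 0,"ay": 0,"az": 0,"x": 0.002,"y": 0,"z": -0.02,"grip": 0},{"ax": 0,"ay": 0,"az": 0,"x": 0,"y": 0,"z": -0.01,"grip": 0},{"ax": 0,"ay": 0,"az": 0,"x": 0,"y": 0,"z": -0.005,"grip": 0},{"ax": 0,"ay": 0,"az": 0,"x": 0,"y": 0,"z": -0.003,"grip": 0},{"ax": 0,"ay": 0,"az": 0,"x": 0,"y": 0,"z": 0,"grip": 0}])

```text
clock: 17.65
position: [0.4618, -0.1883, 0.015]
tcp_rot: [-0.063, 3.141, -0.0]
wrist_force: [-0.5, 0.3, -1.8]
finger_gap: 0.0083
grasp_force: 60.8
```

```bash
python3 st.py; python3 - <<'E'
from h import *
t=load("top4"); s=load("side4")
for z in (.074,): print("vial top",ray(t,[[274.2,219.0]],z), "side",ray(s,[[150+112*.9,150+85*.9]],z))
g=cv2.cvtColor(t["image"],cv2.COLOR_BGR2GRAY)
roi=cv2.resize(g[195:245,245:305],None,fx=4,fy=4,interpolation=cv2.INTER_CUBIC)
print(cv2.HoughCircles(roi,cv2.HOUGH_GRADIENT,1,30,param1=80,param2=15,minRadius=24,maxRadius=42))
E
```

```text
17.65 [ 0.4618 -0.1883  0.015 ] psi 1.610966621802806 F [-0.4688  0.2794 -1.759 ] M [-0.0186  0.0306 -0.0297] gap 0.00834357828847536 60.805267095565796 q [-0.4948  0.0365  2.1418 -0.      0.963  -2.1058]
vial top [[0.4997 0.0313 0.074 ]] side [[0.5039 0.0361 0.074 ]]
[[[117.5 101.5  34.4]]]
```

Call:
servo_tool(rows=[{"ax": 0,"ay": 0,"az": 0,"x": 0,"y": 0,"z": -0.001,"grip": 0},{"ax": 0,"ay": 0,"az": 0,"x": 0,"y": 0,"z": -0.001,"grip": 0},{"ax": 0,"ay": 0,"az": 0,"x": 0,"y": 0,"z": -0.0005,"grip": 0},{"ax": 0,"ay": 0,"az": 0,"x": 0,"y": 0,"z": 0,"grip": 0}])

```text
clock: 18.15
position: [0.4619, -0.1883, 0.0131]
tcp_rot: [-0.063, 3.141, -0.0]
wrist_force: [-3.0, 1.2, 5.2]
finger_gap: 0.0081
grasp_force: 61.8
```

Call:
servo_tool(rows=[{"ax": 0,"ay": 0,"az": 0,"x": 0,"y": 0,"z": 0.0005,"grip": 0.03},{"ax": 0,"ay": 0,"az": 0,"x": 0,"y": 0,"z": 0,"grip": 0.03},{"ax": 0,"ay": 0,"az": 0,"x": 0,"y": 0,"z": 0,"grip": 0.03},{"ax": 0,"ay": 0,"az": 0,"x": 0,"y": 0,"z": 0.02,"grip": 0.03},{"ax": 0,"ay": 0,"az": 0,"x": 0,"y": 0,"z": 0.04,"grip": 0.03},{"ax": 0,"ay": 0,"az": 0,"x": 0,"y": 0,"z": 0.06,"grip": 0.03},{"ax": 0,"ay": 0,"az": 0,"x": 0,"y": 0,"z": 0.04,"grip": 0.05},{"ax": 0,"ay": 0,"az": 0,"x": 0,"y": 0,"z": 0,"grip": 0.06}])

```text
clock: 19.15
position: [0.4641, -0.1895, 0.1775]
tcp_rot: [-0.063, 3.133, -0.007]
wrist_force: [0.5, 0.2, -0.4]
finger_gap: 0.0598
grasp_force: 0.0
```

```bash
python3 st.py; python3 - <<'E'
from plant import ctrl
from h import *
c=ctrl.camera("side"); t=ctrl.camera("top"); np.savez("top5.npz",**t); np.savez("side5.npz",**c)
cv2.imwrite("pics/s5.png",np.hstack([cv2.resize(c["image"][150:420,150:510],(400,300)),cv2.resize(t["image"][150:300,235:435],(400,300))]))
E
```

```text
19.15 [ 0.4641 -0.1895  0.1775] psi 1.611032647116903 F [ 0.5062  0.2208 -0.4257] M [ 0.0201 -0.0448 -0.0167] gap 0.05978513670544728 0.0 q [-0.4947 -0.1769  2.037   0.      1.2726 -2.1058]
```

View pics/s5.png

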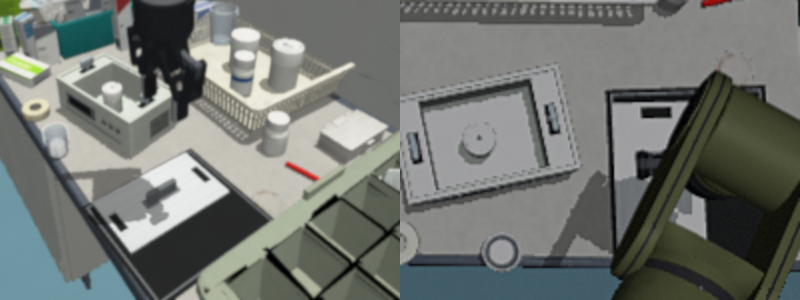

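The cover lies flat on the mat. The vial is still standing in the well. Next I'll go over it with the fingers along the counter's y.

Call:
servo_tool(rows=[{"ax": 0,"ay": 0,"az": 0.06,"x": 0.005,"y": 0.03,"z": 0,"grip": 0.068},{"ax": 0,"ay": 0,"az": 0.06,"x": 0.008,"y": 0.05,"z": 0,"grip": 0.068},{"ax": 0,"ay": 0,"az": 0.064,"x": 0.008,"y": 0.05,"z": 0,"grip": 0.068},{"ax": 0,"ay": 0,"az": 0,"x": 0.008,"y": 0.05,"z": 0,"grip": 0.068},{"ax": 0,"ay": 0,"az": 0,"x": 0.0065,"y": 0.043,"z": 0,"grip": 0.068},{"ax": 0,"ay": 0,"az": 0,"x": 0,"y": 0,"z": 0,"grip": 0.068},{"ax": 0,"ay": 0,"az": 0,"x": 0,"y": 0,"z": -0.03,"grip": 0.068},{"ax": 0,"ay": 0,"az": 0,"x": 0,"y": 0,"z": -0.02,"grip": 0.068}])

```text
clock: 20.25
position: [0.4955, 0.0342, 0.1197]
tcp_rot: [0.35, -3.118, -0.0]
wrist_force: [-0.3, -0.6, -0.0]
finger_gap: 0.0683
grasp_force: 0.0
```

```bash
python3 st.py
```

```text
20.25 [0.4955 0.0342 0.1197] psi 1.7946323508370545 F [-0.2871 -0.6476 -0.0323] M [-0.0174 -0.0157  0.0409] gap 0.06829579230292304 0.0 q [-0.039  -0.1187  2.0883 -0.0005  1.1762 -1.8334]
```

Call:
servo_tool(rows=[{"ax": 0,"ay": 0,"az": 0,"x": 0.003,"y": 0,"z": -0.015,"grip": 0.068},{"ax": 0,"ay": 0,"az": 0,"x": 0,"y": 0,"z": -0.02,"grip": 0.068},{"ax": 0,"ay": 0,"az": 0,"x": 0,"y": 0,"z": -0.02,"grip": 0.068},{"ax": 0,"ay": 0,"az": 0,"x": 0,"y": 0,"z": -0.02,"grip": 0.068},{"ax": 0,"ay": 0,"az": 0,"x": 0,"y": 0,"z": -0.019,"grip": 0.068},{"ax": 0,"ay": 0,"az": 0,"x": 0,"y": 0,"z": 0,"grip": 0.068}])

```text
clock: 21.0
position: [0.5006, 0.034, 0.0283]
tcp_rot: [0.35, -3.122, 0.0]
wrist_force: [0.1, -0.4, -0.3]
finger_gap: 0.068
grasp_force: 0.0
```

Call:
servo_tool(rows=[{"ax": 0,"ay": 0,"az": 0,"x": 0,"y": 0,"z": 0,"grip": 0.055},{"ax": 0,"ay": 0,"az": 0,"x": 0,"y": 0,"z": 0,"grip": 0.047},{"ax": 0,"ay": 0,"az": 0,"x": 0,"y": 0,"z": 0,"grip": 0.042},{"ax": 0,"ay": 0,"az": 0,"x": 0,"y": 0,"z": 0,"grip": 0.038},{"ax": 0,"ay": 0,"az": 0,"x": 0,"y": 0,"z": 0,"grip": 0.034},{"ax": 0,"ay": 0,"az": 0,"x": 0,"y": 0,"z": 0,"grip": 0.03},{"ax": 0,"ay": 0,"az": 0,"x": 0,"y": 0,"z": 0,"grip": 0.03}])

```text
clock: 21.88
position: [0.5002, 0.0348, 0.029]
tcp_rot: [-0.352, 3.122, -0.0]
wrist_force: [-0.5, 0.2, 1.8]
finger_gap: 0.038
grasp_force: 59.8
```

```bash
python3 st.py
```

```text
21.875 [0.5002 0.0348 0.029 ] psi 1.7950656513541112 F [-0.531   0.1951  1.8302] M [0.0209 0.0886 0.0129] gap 0.03800364736302414 59.79609489440918 q [-0.0376  0.019   2.1309 -0.      0.9915 -1.8326]
```

Call:
servo_tool(rows=[{"ax": 0,"ay": 0,"az": 0,"x": 0,"y": 0,"z": 0.01,"grip": 0.03},{"ax": 0,"ay": 0,"az": 0,"x": 0,"y": 0,"z": 0.02,"grip": 0.03},{"ax": 0,"ay": 0,"az": 0,"x": 0,"y": 0,"z": 0.035,"grip": 0.03},{"ax": 0,"ay": 0,"az": 0,"x": 0,"y": 0,"z": 0.04,"grip": 0.03},{"ax": 0,"ay": 0,"az": 0,"x": 0,"y": 0,"z": 0.025,"grip": 0.03},{"ax": 0,"ay": 0,"az": -0.1,"x": -0.002,"y": -0.015,"z": 0,"grip": 0.03},{"ax": 0,"ay": 0,"az": -0.15,"x": -0.003,"y": -0.03,"z": 0,"grip": 0.03},{"ax": 0,"ay": 0,"az": -0.15,"x": -0.003,"y": -0.03,"z": 0,"grip": 0.03}])

```text
clock: 22.88
position: [0.492, -0.0408, 0.1594]
tcp_rot: [0.282, 3.128, -0.0]
wrist_force: [-0.5, -0.3, -0.9]
finger_gap: 0.038
grasp_force: 60.1
```

Call:
servo_tool(rows=[{"ax": 0,"ay": 0,"az": -0.15,"x": -0.003,"y": -0.03,"z": 0,"grip": 0.03},{"ax": 0,"ay": 0,"az": -0.15,"x": -0.003,"y": -0.03,"z": 0,"grip": 0.03},{"ax": 0,"ay": 0,"az": -0.15,"x": -0.003,"y": -0.03,"z": 0,"grip": 0.03},{"ax": 0,"ay": 0,"az": -0.15,"x": -0.003,"y": -0.03,"z": 0,"grip": 0.03},{"ax": 0,"ay": 0,"az": -0.15,"x": -0.003,"y": -0.03,"z": 0,"grip": 0.03},{"ax": 0,"ay": 0,"az": -0.15,"x": -0.003,"y": -0.03,"z": 0,"grip": 0.03},{"ax": 0,"ay": 0,"az": -0.15,"x": -0.003,"y": -0.03,"z": 0,"grip": 0.03},{"ax": 0,"ay": 0,"az": -0.15,"x": -0.003,"y": -0.02,"z": 0,"grip": 0.03}])

```text
clock: 23.88
position: [0.4679, -0.2714, 0.1593]
tcp_rot: [2.001, 2.421, 0.0]
wrist_force: [1.3, -0.6, -0.1]
finger_gap: 0.0382
grasp_force: 60.1
```

Call:
servo_tool(rows=[{"ax": 0,"ay": 0,"az": -0.1,"x": -0.003,"y": -0.015,"z": 0,"grip": 0.03},{"ax": 0,"ay": 0,"az": -0.055,"x": 0,"y": 0,"z": -0.02,"grip": 0.03},{"ax": 0,"ay": 0,"az": 0,"x": 0,"y": 0,"z": -0.04,"grip": 0.03},{"ax": 0,"ay": 0,"az": 0,"x": 0,"y": 0,"z": -0.03,"grip": 0.03},{"ax": 0,"ay": 0,"az": 0,"x": 0,"y": 0,"z": -0.015,"grip": 0.03},{"ax": 0,"ay": 0,"az": 0,"x": 0,"y": 0,"z": 0,"grip": 0.03}])

```text
clock: 24.62
position: [0.4647, -0.2847, 0.0531]
tcp_rot: [-2.175, -2.264, 0.0]
wrist_force: [-0.1, 0.1, -1.4]
finger_gap: 0.0381
grasp_force: 60.1
```

```bash
python3 st.py
```

```text
24.625 [ 0.4647 -0.2847  0.0531] psi 0.040044727840944816 F [-0.0746  0.0735 -1.3545] M [-0.0044  0.0134 -0.0005] gap 0.03805353927551511 60.1289427280426 q [-0.6483  0.0768  2.0222  0.      1.0445 -0.6883]
```

Call:
servo_tool(rows=[{"ax": 0,"ay": 0,"az": 0,"x": 0,"y": -0.003,"z": -0.015,"grip": 0.03},{"ax": 0,"ay": 0,"az": 0,"x": 0,"y": 0,"z": -0.01,"grip": 0.03},{"ax": 0,"ay": 0,"az": 0,"x": 0,"y": 0,"z": -0.005,"grip": 0.03},{"ax": 0,"ay": 0,"az": 0,"x": 0,"y": 0,"z": -0.003,"grip": 0.03},{"ax": 0,"ay": 0,"az": 0,"x": 0,"y": 0,"z": -0.001,"grip": 0.03},{"ax": 0,"ay": 0,"az": 0,"x": 0,"y": 0,"z": 0,"grip": 0.03}])

```text
clock: 25.38
position: [0.4653, -0.2883, 0.02]
tcp_rot: [2.176, 2.265, 0.0]
wrist_force: [-0.3, 0.2, -0.2]
finger_gap: 0.0378
grasp_force: 60.1
```

Call:
servo_tool(rows=[{"ax": 0,"ay": 0,"az": 0,"x": 0,"y": 0,"z": -0.0005,"grip": 0.03},{"ax": 0,"ay": 0,"az": 0,"x": 0,"y": 0,"z": 0,"grip": 0.03}])

```text
clock: 25.62
position: [0.4653, -0.2882, 0.0195]
tcp_rot: [2.176, 2.265, 0.0]
wrist_force: [-0.8, 0.3, -0.6]
finger_gap: 0.0378
grasp_force: 60.1
```

Call:
servo_tool(rows=[{"ax": 0,"ay": 0,"az": 0,"x": 0,"y": 0,"z": -0.001,"grip": 0.03},{"ax": 0,"ay": 0,"az": 0,"x": 0,"y": 0,"z": -0.0005,"grip": 0.03},{"ax": 0,"ay": 0,"az": 0,"x": 0,"y": 0,"z": 0,"grip": 0.03}])

```text
clock: 26.0
position: [0.4652, -0.2883, 0.018]
tcp_rot: [2.177, 2.265, -0.0]
wrist_force: [-1.1, 0.5, 1.4]
finger_gap: 0.0378
grasp_force: 60.2
```

Call:
servo_tool(rows=[{"ax": 0,"ay": 0,"az": 0,"x": 0,"y": 0,"z": -0.0005,"grip": 0.03},{"ax": 0,"ay": 0,"az": 0,"x": 0,"y": 0,"z": 0,"grip": 0.042},{"ax": 0,"ay": 0,"az": 0,"x": 0,"y": 0,"z": 0,"grip": 0.05},{"ax": 0,"ay": 0,"az": 0,"x": 0,"y": 0,"z": 0,"grip": 0.065},{"ax": 0,"ay": 0,"az": 0,"x": 0,"y": 0,"z": 0,"grip": 0.065},{"ax": 0,"ay": 0,"az": 0,"x": 0,"y": 0,"z": 0.02,"grip": 0.065},{"ax": 0,"ay": 0,"az": 0,"x": 0,"y": 0,"z": 0.04,"grip": 0.065},{"ax": 0,"ay": 0,"az": 0,"x": 0,"y": 0,"z": 0.05,"grip": 0.065}])

```text
clock: 27.0
position: [0.4647, -0.2878, 0.1289]
tcp_rot: [-2.176, -2.265, 0.0]
wrist_force: [0.7, -0.4, 0.1]
finger_gap: 0.065
grasp_force: 0.0
```

Call:
servo_tool(rows=[{"ax": 0,"ay": 0,"az": 0,"x": 0,"y": 0.03,"z": 0.05,"grip": 0.065},{"ax": 0,"ay": 0,"az": 0,"x": 0,"y": 0.05,"z": 0.02,"grip": 0.065},{"ax": 0,"ay": 0,"az": 0,"x": 0,"y": 0.05,"z": 0.02,"grip": 0.065},{"ax": 0,"ay": 0,"az": 0,"x": 0,"y": 0.05,"z": 0,"grip": 0.065},{"ax": 0,"ay": 0,"az": 0,"x": 0,"y": 0.05,"z": 0,"grip": 0.065},{"ax": 0,"ay": 0,"az": 0,"x": 0,"y": 0.03,"z": 0,"grip": 0.065},{"ax": 0,"ay": 0,"az": 0,"x": 0,"y": 0,"z": 0,"grip": 0.065}])

```text
clock: 27.88
position: [0.4652, -0.0267, 0.2189]
tcp_rot: [2.171, 2.268, 0.002]
wrist_force: [0.2, -1.4, -0.1]
finger_gap: 0.0651
grasp_force: 0.0
```

```bash
python3 st.py; python3 - <<'E'
from plant import ctrl
from h import *
c=ctrl.camera("side"); t=ctrl.camera("top")
cv2.imwrite("pics/s6.png",np.hstack([cv2.resize(c["image"][150:420,150:510],(400,300)),cv2.resize(t["image"][150:300,235:435],(400,300))]))
E
```

```text
27.875 [ 0.4652 -0.0267  0.2189] psi 0.043488001808271726 F [ 0.2435 -1.3771 -0.1077] M [0.0036 0.0032 0.025 ] gap 0.06512076180177322 0.0 q [-0.1726 -0.2927  2.0612  0.      1.3709 -0.2161]
```

View pics/s6.png

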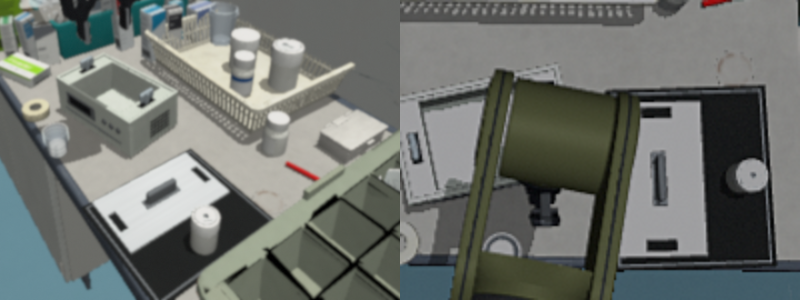

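The cover lies flat on the mat with its rib up, and the vial stands upright beside it at (205,225) in the left panel. The bystanders haven't moved and the arm is clear, so I'm handing in.

```bash
python3 -c "
from plant import ctrl
print(ctrl.finish_job())"
```

```text
the job is handed in; nothing more can be done
None
```

I loosened both screws to their stops, laid the cover flat on the mat with its rib up, stood the vial upright beside it, and handed the job in at about 28 s; the hand-in returned no verdict.

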